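# Call the helper and point out the tin and the hole to stain

## Robot

A 7-joint arm with a two-finger parallel gripper is mounted at the origin on the work surface. World frame = base frame: x ahead of the robot, y to its left, z up, the work surface at z = 0. Lengths are in m, angles in rad, forces in N, time in s.
With the tool pointing down it reaches from about 0.35 to 0.9 m from the base axis. Payload 7.2 kg.
Tool frame: the origin (TCP) lies between the finger pads, 19 mm behind the fingertips; this is the grasp point; z points along the fingers, y is the line along which they close (so a half turn about z gives the same grasp; the last joint's range is limited). The gripper opens to 88 mm and grips with 3 to 60 N. Pads are 20 mm wide; open, the fingers measure 115 mm over their backs; the gripper's body (75 mm by 178 mm) begins 61 mm behind the grasp point.
Start: joints at [-1.224, 0.411, -0.013, 1.596, 0.006, 1.134, -0.082], TCP at [0.252, 0.572, 0.241] pointing down, gripper open.
Joint ranges: [-2.95, 2.95], [-0.29, 1.99], [-1.47, 1.44], [0.14, 2.54], [-1.03, 4.17], [0.13, 1.85], [-2.86, 2.86]. Speed limits (rad/s): [2.39, 2.39, 3.01, 3.01, 3.14, 3.14, 3.14].

## Interface

Orientations are given as a rotation vector (axis times angle).
In Python, from workcell import env gives the robot as it stands. Calls block until the motion is done:
- env.movep(position, orientation): joint-space move of the TCP to a pose.
- env.move_l(position, speed=0.15, orientation=None): straight line of the TCP; orientation=None keeps the orientation; speed is the mean speed in m/s.
- env.goto_joints(angles): joint-space move.
- env.set_gripper(opening, force=None): opening from 0.0 (shut) to 1.0 (fully open); force is the grip in N (None keeps the last); returns when the fingers have stopped.
- env.wait(seconds).
- env.solve_ik(position, orientation): joint angles nearest the present ones, or None.
- env.sense(): the state.
- env.capture(name): name is "side" or "top"; returns a dict with "color" (384x512x3 uint8, red, green, blue), "z_map" (384x512 float32, m along the optical axis (not along the pixel's ray), 0 where there is no reading), "intrinsics" (3x3 intrinsics, pixels), "dist_coeffs" ([k1, k2, p1, p2, k3] as OpenCV has them; the pictures are not rectified), "extrinsics" (4x4, takes a point from world to camera coordinates). Camera axes: x right, y down, z forward; pixel columns grow to the right and rows downward; lengths in m; the calibration is good to about 2 mm. A picture is of the moment at which its call begins.
A pose or a line that the arm cannot do raises env.IKError and nothing moves.
- env.hand_in(): hands the job in; it is judged then, once.
Trained networks look in a picture, given as the dict that the camera call returned (one of the last four; its "shot" number tells which), for a name from the list of things; names that differ only in an ending like _2 or _b are one class to them, and where a whole thing is asked for, a point or a joint stands for the part that bears it (a point fixed in the world has none). Each returns a list of dicts, best first, with "score" (0 to 1); they miss things now and then, are a little off and sometimes report something else, mostly with a low value. They report only what shows in the picture. A call takes as long as a camera call. They do not tell look-alikes from the thing itself.
- env.recognise(picture, thing): "at" ([x, y, z] in m, in the coordinates of the camera as it stood for that picture, good to about 4 mm: the middle of the surface that is visible of it).
- env.silhouettes(picture, thing): "region" (384x512 bool, what is visible of it).
- env.pinpoint(picture, thing): "at" ([x, y, z] in m, in the coordinates of the camera as it stood for that picture, good to about 4 mm: a listed point, or the origin of a listed thing).
The state is a dict: "time_s": time; "qpos": joint angles; "joint_vel": joint speeds; "effort": joint torques, N m; "position": TCP position; "eef_rot": TCP orientation; "wrist_force": force on the tool from outside, world axes, zero at the start; "torque": the same for the moment, N m; "grip_width": opening from 0.0 (shut) to 1.0 (fully open); "finger_force": force on a finger pad.
Only numpy, scipy, OpenCV 4.12 (cv2) and the standard library are available. Lean on these libraries where they do the work, as an engineer would, in place of code of your own. Each camera call takes 0.05 s, during which the arm holds its last target. There are 200 camera calls.

## Task

Press the call button on the bench fully down to call your helper and let it go, then show the job by pointing: bring the fingertips a few centimetres above the middle of the lid of the middle-sized stain tin, fingers pointing down, and stay there two seconds; then point in the same way at the hole in the board that has just one hole, and finish still pointing at it. Touch none of the tins and boards, nor their tray and battens, nor the loose things lying about, and do not point closely at any other tin or board.

Things in the scene. Friction and masses are not known exactly. Their poses are not given: they have to be found in the camera images.
- call (a joint): the call button's travel in m: 0 when up, 0.006 fully down; a spring, about 5 N when fully down, brings it back up when let go
- call_top (a point): centre of the top face of the call button, a round black push button 48 mm across in a grey housing fixed to the bench, its top 18 mm above the bench, to the robot's right; pressed straight down
- tin_large: a round wood-stain tin, dark with a yellow band and a bright steel lid, upright on the tray; the largest, 108 mm across, 124 mm high; origin at the centre of its underside, z up
- tin_middle: a round wood-stain tin, dark with a yellow band and a bright steel lid, upright on the tray; the middle-sized one, to be pointed at, 86 mm across, 100 mm high; origin at the centre of its underside, z up
- tin_middle_top (a point): centre of the lid of the middle-sized tin, at its top, z up
- tin_small: a round wood-stain tin, dark with a yellow band and a bright steel lid, upright on the tray; the smallest, 68 mm across, 76 mm high; origin at the centre of its underside, z up
- tin_large_top (a point): centre of the lid of the largest tin, at its top
- tin_small_top (a point): centre of the lid of the smallest tin, at its top
- board_plain: an offcut of dark wood, 180 x 72 x 19 mm, lying flat across the two battens (underside 24 mm, top face 43 mm above the table); no holes; origin at the centre of its underside, x along its length
- board_plain_mid (a point): centre of the top face of the board without holes
- board_one_hole: an offcut of dark wood, 180 x 72 x 19 mm, lying flat across the two battens (underside 24 mm, top face 43 mm above the table); one round through hole 35 mm across, on its lengthwise centre line, 45 mm from the board's middle towards its +x end (the end away from the robot); origin at the centre of its underside, x along its length
- one_hole (a point): centre of the mouth of that one hole, level with the board's top face, z up: the place to point at
- board_two_holes: an offcut of dark wood, 180 x 72 x 19 mm, lying flat across the two battens (underside 24 mm, top face 43 mm above the table); two such holes, 45 mm either side of its middle; origin at the centre of its underside, x along its length
- board_two_holes_hole0 (a point): centre of the mouth of the two-hole board's hole at its +x end (away from the robot)
- board_two_holes_hole1 (a point): centre of the mouth of its other hole, at its end near the robot
- tray: flat dark steel tray with a cardboard liner, 350 x 300 mm, rim 16 mm high, inner floor 6 mm up, fixed, to the robot's left: the tins and the foam brush are on it; origin at the centre of its underside
- rack: two wooden battens 330 mm long and 24 mm high, 120 mm apart, fixed, on which the boards lie side by side; origin at the centre of its underside
- foam_brush: grey foam brush with a wooden handle, 180 mm long, lying at the back of the tray, top 18 mm above the liner; origin under its middle
- sanding_block: cork sanding block 68 x 100 x 26 mm; origin at the centre of its underside
- screwdriver: screwdriver lying beyond the boards, about 0.2 m long; origin under its middle
- tape_roll: roll of paper tape lying flat, 104 mm across, 24 mm high; origin at the centre of its underside
- jar: amber glass jar with a steel cap, 70 mm across, 90 mm high; origin at the centre of its underside
- stir_stick: flat wooden stirring stick 250 x 22 x 5 mm; origin at the centre of its underside
- tin_opener: small steel wire tin opener with a ring, about 100 mm long, 6 mm high; origin near its middle
Things that resemble listed ones, but are neither listed nor needed, are in the scene too. What is shaped like the tin_middle but pink or purple is not meant.

How it is judged:
On the way, in this order (a step that is already met when the one before it is completed fails the run):
1. the call button is pressed fully down (value of joint call above 0.0045 m), for 0.05 s.
2. the button is let go and the tool point dwells just above the lid of the middle-sized tin, within 25 mm of its centre and 20 to 90 mm above it, fingers down, for 1.5 s (horizontal distance between the grasp point and tin_middle_top below 0.025 m and z of the grasp point in the frame of tin_middle_top between 0.02 and 0.09 m and angle between the grasp point's own z axis and vertical above 2.2 rad and value of joint call below 0.002 m), for 1.5 s.
3. the tool point dwells just above the hole of the one-hole board, fingers down (horizontal distance between the grasp point and one_hole below 0.018 m and z of the grasp point in the frame of one_hole between 0.02 and 0.09 m and angle between the grasp point's own z axis and vertical above 2.2 rad and value of joint call below 0.002 m), for 0.5 s.
At the end, for the whole second after the job is handed in: The button is up and the tool point rests within 18 mm sideways of the one hole's centre, 20 to 90 mm above the board's top face, fingers within 54 degrees of straight down; no tin or board is more than 10 mm from its start (all of step 3 and distance of each of tin_large, tin_middle, tin_small, board_plain, board_one_hole, board_two_holes from where it was at the start of the episode below 0.01 m); the robot touches nothing.
It fails at once if the robot touches a tin or a board (contact force between any of tin_large, tin_middle, tin_small, board_plain, board_one_hole, board_two_holes and the arm above 0.5 N or contact force between any of tin_large, tin_middle, tin_small, board_plain, board_one_hole, board_two_holes and the fingers above 0.5 N).
It fails at once if a tin, a board or a bystander is moved more than 10 mm, or a tin or board is lifted (distance of any of tin_large, tin_middle, tin_small, board_plain, board_one_hole, board_two_holes, foam_brush, sanding_block, screwdriver, tape_roll, jar, stir_stick, tin_opener from where it was at the start of the episode above 0.01 m).
It fails at once if the robot touches a bystander, the tray or the battens (contact force between any of foam_brush, sanding_block, screwdriver, tape_roll, jar, stir_stick, tin_opener, tray, rack and the arm above 0.5 N or contact force between any of foam_brush, sanding_block, screwdriver, tape_roll, jar, stir_stick, tin_opener, tray, rack and the fingers above 0.5 N).
It fails at once if the tool point comes close above the wrong tin or board: within 20 mm sideways of its centre (or of either hole of the two-hole board) and less than 55 mm above it ((horizontal distance between the grasp point and tin_large_top below 0.02 m and z of the grasp point in the frame of tin_large_top below 0.055 m) or (horizontal distance between the grasp point and tin_small_top below 0.02 m and z of the grasp point in the frame of tin_small_top below 0.055 m) or (horizontal distance between the grasp point and board_plain_mid below 0.02 m and z of the grasp point in the frame of board_plain_mid below 0.055 m) or (horizontal distance between the grasp point and board_two_holes_hole0 below 0.02 m and z of the grasp point in the frame of board_two_holes_hole0 below 0.055 m) or (horizontal distance between the grasp point and board_two_holes_hole1 below 0.02 m and z of the grasp point in the frame of board_two_holes_hole1 below 0.055 m)).
It also fails if it takes over 54 s, if anything falls off the work surface, if the arm or the gripper's body presses on something with over 40 N, if the wrist force passes 120 N, or if a joint passes its speed limit or range.

## Working session

There is one attempt and no reset: what is moved stays moved. The work goes in short steps, each a Python script; the robot and the scene stay as the last script left them, time stands still between calls to the robot, and variables do not carry over. Pictures are saved under pics/ and viewed, at most 10 in all, crops included, and the job is handed in when it is done.

```bash
mkdir -p pics; cat > h.py <<'E'
import numpy as np, cv2
from workcell import env
def world(c,p):
    return (np.linalg.inv(c["extrinsics"])@np.r_[p,1])[:3]
def pix(c,p):
    E=c["extrinsics"];r,_=cv2.Rodrigues(E[:3,:3])
    return cv2.projectPoints(np.array([p],float),r,E[:3,3],c["intrinsics"],np.array(c["dist_coeffs"],float))[0].ravel()
E
python3 - <<'E'
from h import *
s=env.sense();print(s["time_s"],s["position"],s["eef_rot"])
for n in ("top","side"):
    c=env.capture(n);cv2.imwrite(f"pics/{n}.png",cv2.resize(c["color"][:,:,::-1],(800,600)))
    for t in ("call_top","tin_middle_top","tin_large_top","tin_small_top","one_hole","board_two_holes_hole0","board_plain_mid","jar"):
        for d in env.pinpoint(c,t)[:3]:
            w=world(c,d["at"]);print(n,t,round(d["score"],2),w.round(3),pix(c,w).round())
print(env.sense()["time_s"])
E
```

```text
0.0 [0.25168855 0.57155974 0.24049652] [-6.46743345e-01 -3.07405503e+00  2.54390272e-03]
top call_top 0.69 [ 0.483 -0.415  0.02 ] [407. 209.]
top tin_middle_top 0.95 [0.538 0.537 0.096] [ 96. 187.]
top tin_middle_top 0.93 [0.58  0.317 0.101] [170. 173.]
top tin_middle_top 0.85 [0.22  0.385 0.103] [142. 296.]
top tin_large_top 0.61 [0.462 0.236 0.127] [195. 211.]
top tin_small_top 0.76 [0.471 0.375 0.081] [151. 210.]
top tin_small_top 0.42 [ 0.777 -0.136  0.   ] [315. 121.]
top one_hole 0.74 [ 0.533 -0.121  0.04 ] [313. 192.]
top one_hole 0.73 [0.582 0.318 0.005] [175. 179.]
top board_two_holes_hole0 0.74 [ 0.435 -0.231  0.044] [350. 223.]
top board_two_holes_hole0 0.61 [ 0.521 -0.22   0.04 ] [345. 196.]
top board_two_holes_hole0 0.26 [0.581 0.316 0.102] [170. 173.]
top board_plain_mid 0.85 [ 0.493 -0.004  0.041] [276. 205.]
top jar 0.62 [ 0.714 -0.27  -0.004] [356. 140.]
top jar 0.56 [0.685 0.264 0.004] [193. 148.]
side tin_middle_top 0.69 [0.22  0.381 0.097] [339. 294.]
side tin_middle_top 0.67 [0.58  0.32  0.105] [217. 260.]
side tin_middle_top 0.64 [0.54  0.53  0.095] [216. 325.]
side tin_large_top 0.7 [0.461 0.233 0.131] [261. 237.]
side tin_small_top 0.6 [0.473 0.371 0.08 ] [250. 283.]
side one_hole 0.66 [ 0.537 -0.121  0.044] [253. 178.]
side board_two_holes_hole0 0.64 [ 0.432 -0.235  0.048] [285. 160.]
side board_two_holes_hole0 0.58 [ 0.526 -0.222  0.041] [260. 161.]
side board_plain_mid 0.79 [ 0.494 -0.002  0.043] [260. 202.]
side board_plain_mid 0.28 [ 0.48  -0.224  0.022] [272. 166.]
side jar 0.95 [ 0.717 -0.273  0.002] [214. 155.]
0.9
```

View pics/top.png

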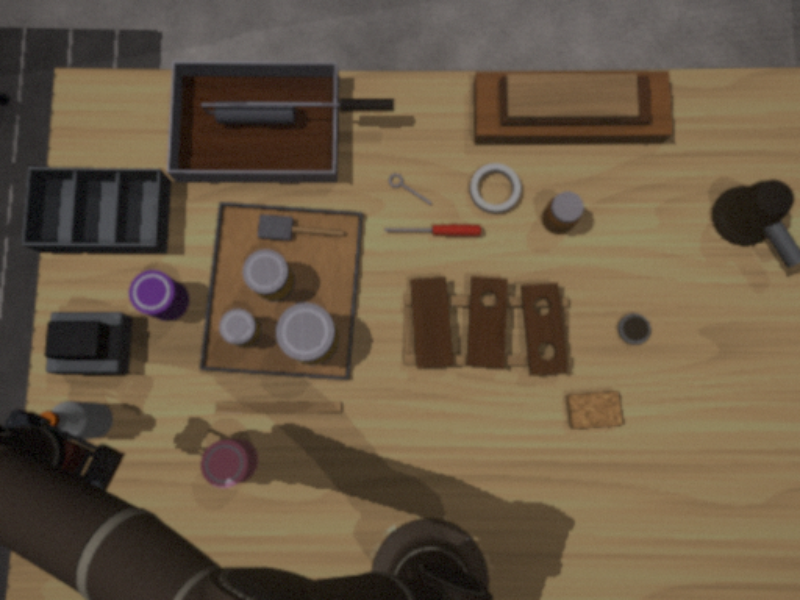

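View pics/side.png

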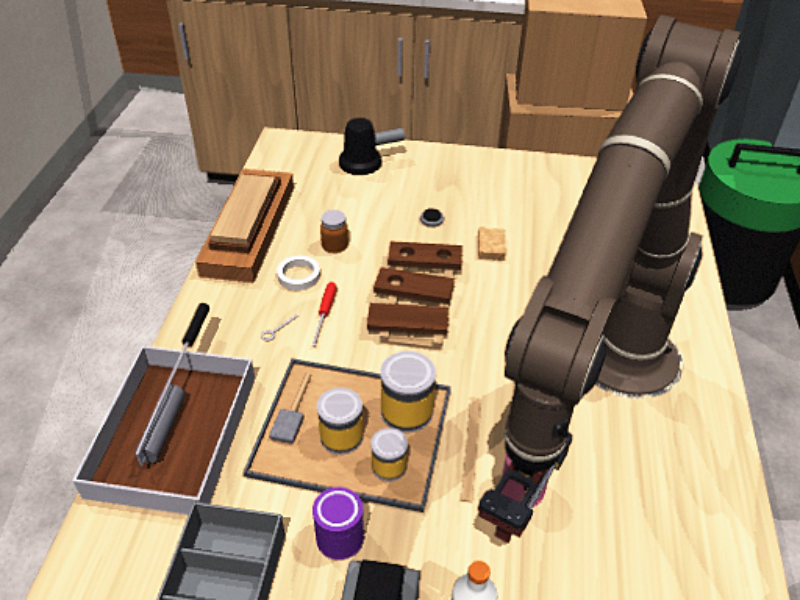

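```bash
python3 - <<'E'
from h import *
c=env.capture("top");k=c["color"][:,:,::-1]
a=cv2.resize(k[150:320,70:230],None,fx=3.4,fy=3.4,interpolation=cv2.INTER_CUBIC)
cv2.imwrite("pics/crop.png",a)
E
```

```text
(no output)
```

View pics/crop.png

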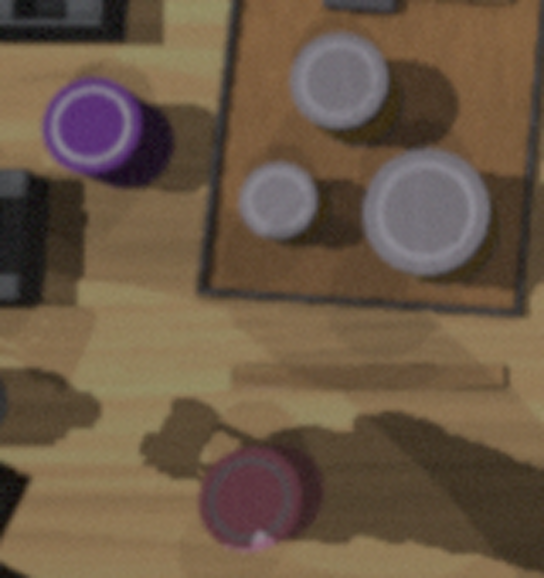

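The top view (800 px scale) shows these candidates for the middle tin:
- Steel-lid tin on the tray at (266,272). This is the middle one by size; the large is at (305,332) and the small at (237,327).
- Purple tin at (153,293) and pink tin at (228,462), both off the tray and excluded by colour.

The crop confirms the choice, with the steel lid at crop (340,80). The one-hole board is at (488,322) with its hole at (489,300). The black button in its grey housing is at (634,328). Both views agree within 4 mm.

Next I'll check the heights with depth and plan.

```bash
cat >> h.py <<'E'
from scipy.spatial.transform import Rotation as R
B=np.array([.483,-.415,.018]);T=np.array([.580,.318,.106]);H=np.array([.535,-.121,.043])
R0=R.from_rotvec([-0.64674,-3.07406,0])
def rot(p): return (R.from_euler("z",np.arctan2(p[1],p[0])-np.arctan2(.57156,.25169))*R0).as_rotvec()
E
python3 - <<'E'
from h import *
for n in ("top","side"):
    c=env.capture(n);Z=c["z_map"]
    for m,p in dict(B=B,T=T,H=H+[0,0.028,0]).items():
        u,v=pix(c,p);i,j=int(round(v)),int(round(u))
        z=np.median(Z[i-1:i+2,j-1:j+2])
        xy=cv2.undistortPoints(np.array([[[u,v]]]),c["intrinsics"],np.array(c["dist_coeffs"],float)).ravel()
        print(n,m,(u.round(),v.round()),world(c,np.r_[xy*z,z]).round(4),c["color"][i,j])
    for d in env.silhouettes(c,"call")[:2]:
        v,u=np.nonzero(d["region"]);print(n,"call",d["score"],u.mean(),v.mean(),len(u))
for p,h in ((B,.3),(B,.03),(T,.2),(T,.055),(H,.25),(H,.05)):
    q=env.solve_ik(p+[0,0,h],rot(p));print(None if q is None else np.round(q,2))
E
```

```text
top B (np.float64(407.0), np.float64(209.0)) [ 0.4826 -0.414   0.0209] [45 36 34]
top T (np.float64(169.0), np.float64(173.0)) [0.5795 0.3175 0.1084] [114 109 116]
top H (np.float64(304.0), np.float64(191.0)) [ 0.535  -0.093   0.0431] [70 46 28]
top call 0.77 406.5052083333333 210.07291666666666 192
side B (np.float64(276.0), np.float64(137.0)) [ 0.4824 -0.4073  0.0238] [29 24 25]
side T (np.float64(217.0), np.float64(259.0)) [0.5801 0.3176 0.1054] [210 200 209]
side H (np.float64(252.0), np.float64(183.0)) [ 0.5351 -0.0938  0.0423] [109  59  31]
side call 0.54 272.33603238866397 163.2280701754386 741
[-0.13  0.71  1.35  1.51 -0.69  1.48  0.52]
[ 0.09  0.8   0.83  1.77 -0.74  0.92  0.54]
[-0.75  0.44  0.26  1.42 -0.11  1.3   0.02]
[-0.73  0.55  0.23  1.6  -0.14  1.01  0.04]
[-0.5   0.29  0.81  1.75 -0.22  1.2   0.14]
[-0.36  0.53  0.67  1.96 -0.45  0.8   0.34]
```

```bash
python3 - <<'E'
from h import *
env.set_gripper(0.0)
p=np.array(env.sense()["position"]);env.move_l([p[0],p[1],.33],speed=.15)
q=np.array(env.sense()["qpos"]);q[0]=np.arctan2(.415,.483)-.07;env.goto_joints(q)
s=env.sense();print(s["time_s"],s["position"],s["qpos"])
q=env.solve_ik(B+[0,0,.1],rot(B));print(np.round(q,2))
env.movep(B+[0,0,.1],rot(B))
env.move_l(B+[0,0,.03],speed=.1)
f0=np.array(env.sense()["wrist_force"])
for h in (.016,.013,.0115,.010):
    env.move_l(B+[0,0,h],speed=.02);env.wait(.15)
    s=env.sense();print(h,s["position"],s["wrist_force"]-f0,s["time_s"])
    if (s["wrist_force"]-f0)[2]>12: break
E
```

```text
6.7333 [ 0.47348113 -0.40731575  0.32906609] [ 0.63874228  0.35510529 -0.00776522  1.47219584  0.00240559  1.31553649
 -0.0795517 ]
[ 0.65  0.55 -0.02  1.69  0.01  0.9  -0.08]
0.016 [ 0.48328899 -0.41520871  0.0350764 ] [-3.55601509  1.33792138 10.76236798] 9.4417
0.013 [ 0.48337599 -0.41526081  0.03460785] [-8.72185059  6.02810003 31.38384126] 9.8917
```

```bash
python3 - <<'E'
from h import *
c=env.capture("side");u,v=map(int,pix(c,B));cv2.imwrite("pics/press.png",cv2.resize(c["color"][v-40:v+40,u-50:u+50,::-1],(800,640)[:2] and (750,600),interpolation=cv2.INTER_CUBIC))
for z in (.036,.037,.038,.039,.040,.041,.042,.044,.048):
    env.move_l([B[0],B[1],z],speed=.02);env.wait(.1)
    s=env.sense();print(z,s["position"][2].round(4),np.round(s["wrist_force"],1))
print(s["time_s"])
E
```

```text
0.036 0.0359 [ 0.1 -0.6  4.2]
0.037 0.037 [ 1.3 -2.1  3.9]
0.038 0.0381 [ 2.1 -2.2  3.8]
0.039 0.039 [ 1.9 -1.7  2.6]
0.04 0.0399 [ 0.6 -0.7  2. ]
0.041 0.0408 [0.6 0.4 1.4]
0.042 0.0418 [-0.9  0.4  0.2]
0.044 0.044 [0.3 0.6 0.8]
0.048 0.048 [0.1 0.4 0.1]
13.3417
```

View pics/press.png

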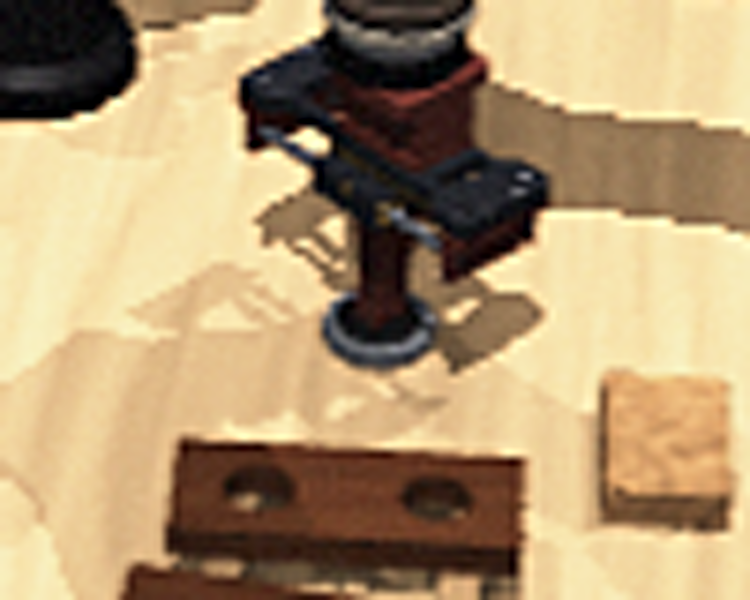

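The crop shows the closed fingertips (around 385,310) inside the black button's grey ring (around 380,340). Force rises linearly over about 6 mm of travel to roughly 5 N, then hits a hard stop, so the button was fully pressed and has now been released. Next is the pointing.

```bash
python3 - <<'E'
from h import *
env.move_l([B[0],B[1],.30],speed=.25)
q=np.array(env.sense()["qpos"]);q[0]=-np.arctan2(T[1],T[0])-.07;env.goto_joints(q)
print(env.sense()["position"],env.sense()["time_s"])
env.movep(T+[0,0,.16],rot(T));env.move_l(T+[0,0,.055],speed=.12)
env.wait(2.2);s=env.sense();print(s["position"],s["wrist_force"],s["time_s"])
c=env.capture("side");u,v=map(int,pix(c,T));cv2.imwrite("pics/tin.png",cv2.resize(c["color"][v-60:v+36,u-60:u+60,::-1],(750,600)))
env.move_l(T+[0,0,.2],speed=.2)
q=np.array(env.sense()["qpos"]);q[0]=-np.arctan2(H[1],H[0])-.07;env.goto_joints(q)
print(env.sense()["position"],env.sense()["time_s"])
env.movep(H+[0,0,.16],rot(H));env.move_l(H+[0,0,.055],speed=.12)
env.wait(1);s=env.sense();print(s["position"],s["wrist_force"],s["time_s"])
c=env.capture("side");u,v=map(int,pix(c,H));cv2.imwrite("pics/hole.png",cv2.resize(c["color"][v-60:v+36,u-60:u+60,::-1],(750,600)))
E
```

```text
[0.55877392 0.30400253 0.29855012] 17.0667
[0.57997992 0.31800751 0.16097937] [-0.00511195  0.00297817 -0.40524661] 20.575
[ 0.6448563  -0.14439181  0.30457928] 23.2167
[ 0.53500695 -0.12099966  0.09797807] [0.38576533 0.37239188 0.12228213] 25.9
```

View pics/tin.png

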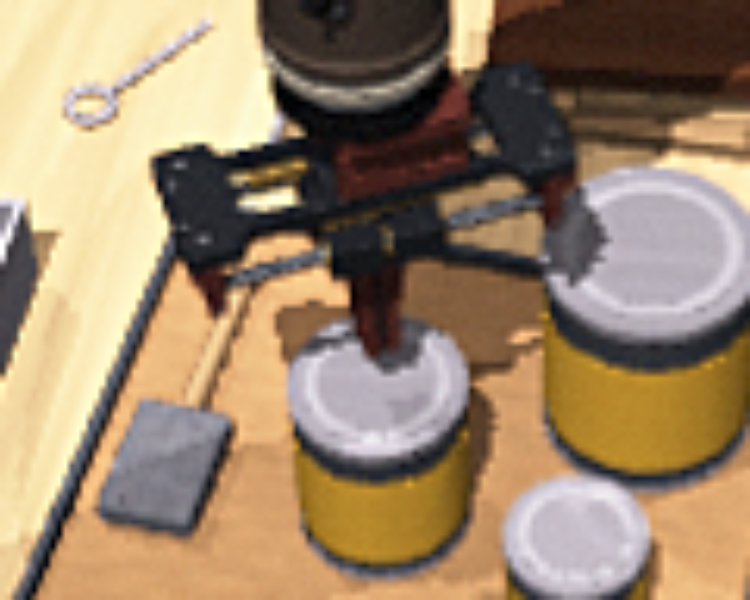

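View pics/hole.png

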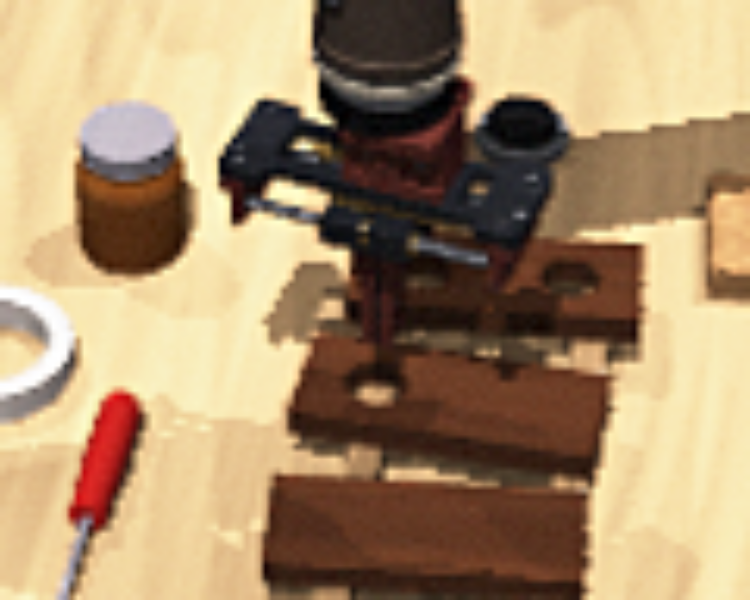

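The first crop shows the fingertips (380,350) above the middle tin's lid (378,390). The second shows them (380,335) above the single hole (378,383), with the button up at (520,130) and nothing touched.

```bash
python3 -c "
from workcell import env
print(env.hand_in())"
```

```text
the job is handed in; nothing more can be done
None
```

The job is handed in at about 26 s: I pressed the button fully and released it, pointed at the middle tin's lid for just over 2 s, and finished still pointing at the single hole, with no sign of touching anything else; no verdict came back.

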